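# Check-weigh a spin cartridge and load it opposite its match in the centrifuge rotor

## Task

Stand the green-capped cartridge on the balance's empty pan, let go and see from the beam whether it is heavier or lighter than the grey reference on the other pan. Then load it so the rotor balances: in the empty bucket opposite the red-capped (heavy) cartridge if heavier, opposite the blue-capped (light) one if lighter, pressed past the rubber nubs until its foot bottoms and stays so when you let go. Ease it on and off the pan without slamming the beam or bearing on the pan, press home gently, keep it upright, and leave the reference and everything else alone.

Things in the scene. Friction and masses are not known exactly. Their poses are not given: they have to be found in the camera images.
- cartridge: the loose cartridge to weigh: opaque white cylinder with a green cap, 42 mm in diameter, 100 mm tall (the cap, its top 36 mm, is the place to grip), foot tapered over the lowest 16 mm to 34 mm diameter; about 0.2 kg, mass hidden. Origin at the centre of its underside, z up. Starts standing on the bench between balance and rotor
- balance: two-pan trip balance (white base 120 x 270 mm, 38 mm high, with a pillar and a white dial plate up to 177 mm in the middle). Origin at the centre of its underside; its y axis runs along the beam towards the empty pan, its x axis points to the back
- beam (a joint): tilt of the beam in rad: -0.09 = empty pan fully up, reference pan down (as it starts); 0 = level; +0.09 = the cartridge's pan fully down (cartridge heavier than the reference). Once loaded and let go it goes to one stop or the other in about 1 s (masses differ by 20 g or more). Faster than 1.5 rad/s (pan at 165 mm/s) is a slam: load and unload at about 30 mm/s
- pan_cart: the empty pan, a steel disc of 104 mm diameter, 110 mm from the beam's pivot. Origin 40 mm below its top face. Sinks or rises with the beam (10 mm each way; top face 120 mm over the bench when level) and itself stays level. Never press it with more than 8 N
- pan_cart_top (a point): centre of the top face of the empty pan; moves with the beam
- pan_ref: the other pan, same size, 220 mm from the first along the beam (towards the balance's -y); it carries the reference, a grey cartridge with a black cap, same size as the other (a look-alike spare stands on the stirrer at the back). Origin 40 mm below its top face
- rotor: swing-out rotor on a loading stand, 218 mm across, bucket mouths 100 mm above the bench, hub up to 112 mm. Origin on its axis at bench height. Buckets 80 mm from the axis: at +x the red-capped cartridge (heavy), at +y the blue-capped (light), both fixed, tops 148 mm high; at -x the empty bucket opposite red, at -y the empty one opposite blue. Any yaw
- bucket_opp_red: the empty bucket opposite the red-capped cartridge. Origin at the centre of its mouth; inner diameter 49 mm. Three sprung nubs 10 mm below the mouth leave 38 mm and grip the cartridge: its weight does not carry it past; pushing takes 4 to 12 N all the way. The rubber floor (gives 1 mm per 8 N) lies 36 to 64 mm below the mouth, unknown and not measured: push till the force rises. At most 15 N on the floor
- bucket_opp_blue: the empty bucket opposite the blue-capped cartridge. Origin at the centre of its mouth; inner diameter 49 mm. Three sprung nubs 10 mm below the mouth leave 38 mm and grip the cartridge: its weight does not carry it past; pushing takes 4 to 12 N all the way. The rubber floor (gives 1 mm per 8 N) lies 36 to 64 mm below the mouth, unknown and not measured: push till the force rises. At most 15 N on the floor
- beaker: glass beaker, bystander, 68 mm in diameter, 85 mm high; origin under its centre
- slide_box: wooden slide box, bystander, 85 x 170 x 30 mm; origin under its centre
- tip_box: yellow pipette-tip box, bystander, 85 x 122 x 59 mm; origin under its centre
- lens_case: black and brass objective-lens case, bystander, 39 mm in diameter, 59 mm high; origin under its centre
- marker: white and red marker pen lying on the bench, bystander, 125 mm long, 14 mm thick; origin under its centre

How it is judged:
On the way:
1. the cartridge stands alone on the empty pan, let go, with the beam at rest (slower than 0.05 rad/s) at one of its stops (beyond 0.07 rad either way) (contact force between cartridge and pan_cart above 1 N and contact force between the fingers and cartridge below 0.05 N and contact force between the arm and pan_cart below 0.05 N and velocity of joint beam between -0.05 and 0.05 rad/s and angle between cartridge's own z axis and vertical below 0.1 rad and (value of joint beam above 0.07 rad or value of joint beam below -0.07 rad)), for 0.3 s.
At the end, for the whole second after the job is handed in: The cartridge stands released, still, upright (0.12 rad), centred (4 mm) and bearing on the floor (over 0.3 N) of the bucket opposite red if heavier than the reference (reference pan load under 1.96 N), opposite blue if lighter. The reference still holds its pan down (beam below -0.07) (((contact force between pan_ref and anything else below 1.96 N and (contact force between cartridge and bucket_opp_red above 0.3 N and horizontal distance between cartridge and bucket_opp_red below 0.004 m)) or (contact force between pan_ref and anything else above 1.96 N and (contact force between cartridge and bucket_opp_blue above 0.3 N and horizontal distance between cartridge and bucket_opp_blue below 0.004 m))) and contact force between pan_ref and anything else above 1 N and value of joint beam below -0.07 rad and angle between cartridge's own z axis and vertical below 0.12 rad and linear speed of cartridge below 0.02 m/s and contact force between the fingers and cartridge below 0.05 N); the robot touches nothing.
It fails at once if the empty pan pressed with more than 8 N (contact force between anything else and pan_cart above 8 N).
It fails at once if the beam slammed (swinging faster than 1.5 rad/s) (velocity of joint beam above 1.5 rad/s or velocity of joint beam below -1.5 rad/s).
It fails at once if a bucket's floor pressed with more than 15 N (contact force between cartridge and bucket_opp_red above 15 N or contact force between cartridge and bucket_opp_blue above 15 N).
It fails at once if the cartridge tipped more than 0.5 rad (angle between cartridge's own z axis and vertical above 0.5 rad).
It fails at once if a bystander moved more than 30 mm (distance of any of beaker, slide_box, tip_box, lens_case, marker from where it was at the start of the episode above 0.03 m).
It also fails if it takes over 59 s, if anything falls off the work surface, if the arm or the gripper's body presses on something with over 40 N, if the wrist force passes 120 N, or if a joint passes its speed limit or range.

## Robot

A 6-joint arm with a two-finger parallel gripper is mounted at the origin on the work surface. World frame = base frame: x ahead of the robot, y to its left, z up, the work surface at z = 0. Lengths are in m, angles in rad, forces in N, time in s.
With the tool pointing down it reaches from about 0.35 to 0.975 m from the base axis. Payload 7.1 kg.
Tool frame: the origin (TCP) lies between the finger pads; the fingertips stand 14 mm ahead of it and the grasp point (between the pads) lies 5 mm behind it (robot.finger_overhang is the distance from the TCP to the fingertips, in m); z points along the fingers, y is the direction in which the jaws open and shut (so a half turn about z gives the same grasp; the last joint's range is limited). The gripper opens to 88 mm and grips with 3 to 60 N. Pads are 20 mm wide; open, the fingers measure 115 mm over their backs; the gripper's body (75 mm by 178 mm) begins 61 mm behind the grasp point.
Start: joints at [-1.281, 0.423, 1.63, -0, 1.089, -0.019], TCP at [0.19, -0.595, 0.237] pointing down, gripper open.
Joint ranges: [-3, 3], [-0.9, 2.11], [0.09, 2.58], [-1.31, 4.45], [0.11, 2.69], [-2.54, 2.54]. Speed limits (rad/s): [2.39, 2.39, 3.01, 3.14, 3.14, 3.14].

## Interface

Orientations are given as a unit quaternion [w, x, y, z].
In Python, from cell import robot, eyes gives the robot as it stands.
- The arm moves only by the tool servo_tool, never from a script. Its argument "series" is a list of rows, each a list of 3 entries, a list of its own where there are three numbers: the shift along the world's x, y, z in cm, then the turn, a rotation vector about the world's x, y, z in rad, then the closure, from 0 (fully open) to 1 (shut). A call has exactly 8 rows; each row is the pose to reach, as a shift and turn from the pose commanded when the call began; what a row does not reach only later rows make up. A row lasts 1/12 s, in which the tool goes at most 41.7 mm and 7.16 degrees, less where a joint would pass 70% of its speed; a pose out of reach is approached as far as the arm can. A call with a gripper value outside its range is refused whole. The fingers move at their own pace and stop on an object; the grip force is fixed at half the most. Time passes only in rows, so rows that repeat a pose let the fingers close, or fill a call up. It gives the time, the measured TCP pose, the force and the opening at its end, in the units of the state.
- robot.observe(): the state, without advancing time (a new reading comes with each control period).
- eyes.snapshot(name): name is "scene" or "top" or "wrist"; returns a dict with "image" (400x640x3 uint8, red, green, blue), "depth" (400x640 float32, m along the optical axis (not along the pixel's ray), 0 where there is no reading), "K" (3x3 intrinsics, pixels), "view" (4x4, takes a point from world to camera coordinates). Camera axes: x right, y up, looking along -z (the intrinsics and any distortion apply to the point x, -y, -z); pixel columns grow to the right and rows downward; lengths in m; the calibration is good to about 2 mm. A picture is of the moment at which its call begins.
- robot.sign_off(): hands the job in, once; it reports no verdict.
The state is a dict: "time": time; "qpos": joint angles; "qvel": joint speeds; "joint_torque": joint torques, N m; "tool_pos": TCP position; "eef_rot": TCP orientation; "force": force on the tool from outside, world axes, zero at the start; "wrist_torque": the same for the moment, N m; "finger_gap": finger opening in m.
Only numpy, scipy, OpenCV 4.12 (cv2) and the standard library are available. Lean on these libraries where they do the work, as an engineer would, in place of code of your own. Each camera call takes 0.05 s, during which the arm holds its last target. There are 200 camera calls.

## Working session

There is one attempt and no reset: what is moved stays moved. The work goes in short steps, Python scripts to look and compute and a tool call to move; the robot and the scene stay as the last step left them, time stands still between calls to the robot, and variables do not carry over. Pictures are saved under pics/ and viewed, about 8 in all and at most 12, crops included, and the job is handed in when it is done.

Besides the shell and the picture viewer there is one more tool, called as name(argument=value, ...) on one line, values as JSON. servo_tool: Moves the arm, as the interface text tells. Its arguments: {"type":"object","properties":{"series":{"type":"array","items":{"type":"array"}}},"required":["series"]}

```bash
mkdir -p pics
cat > h.py <<'E'
import numpy as np, cv2
from cell import robot, eyes
def snap(n):
    s=eyes.snapshot(n); s['n']=n; return s
def cloud(s):
    d=s['depth']; K=s['K']; v,u=np.indices(d.shape)
    P=np.stack([(u-K[0,2])/K[0,0]*d,-(v-K[1,2])/K[1,1]*d,-d,np.ones_like(d)],-1)
    W=P@np.linalg.inv(s['view']).T
    W=W[...,:3]; W[d<=0]=np.nan; return W
def save(s,f): cv2.imwrite('pics/'+f,s['image'][...,::-1])
E
python3 - <<'E'
from h import *
o=robot.observe(); print({k:np.round(v,3) for k,v in o.items()})
a=snap('top'); b=snap('scene')
im=np.vstack([a['image'],b['image']])
im=cv2.resize(im,(480,600),interpolation=cv2.INTER_AREA)
cv2.imwrite('pics/a.png',a['image'][...,::-1]); save(b,'b.png')
np.savez('top.npz',**{k:a[k] for k in('image','depth','K','view')})
np.savez('scene.npz',**{k:b[k] for k in('image','depth','K','view')})
print(a['K'],np.linalg.inv(a['view']).round(3),np.linalg.inv(b['view']).round(3))
E
```

```text
{'time': np.float64(0.0), 'qpos': array([-1.281,  0.424,  1.631, -0.   ,  1.089, -0.019]), 'qvel': array([-0.001, -0.   ,  0.   , -0.001,  0.   ,  0.001]), 'joint_torque': array([ 1.0000e-03, -5.4462e+01, -2.7366e+01,  6.4000e-02,  2.3000e-02,
       -0.0000e+00]), 'tool_pos': array([ 0.19 , -0.595,  0.236]), 'eef_rot': array([-0.001,  0.988,  0.154, -0.   ]), 'force': array([-0.115, -0.861,  0.482]), 'wrist_torque': array([ 0.04 ,  0.016, -0.025]), 'finger_gap': np.float64(0.088)}
[[415.17773542   0.         324.97236046]
 [  0.         415.17773542 204.35512338]
 [  0.           0.           1.        ]] [[ 0.03   0.999 -0.028  0.514]
 [-0.999  0.03  -0.014 -0.033]
 [-0.013  0.028  1.     1.044]
 [ 0.     0.     0.     1.   ]] [[ 0.061 -0.534  0.843  1.442]
 [ 0.998  0.036 -0.049 -0.09 ]
 [-0.004  0.845  0.535  0.658]
 [ 0.     0.     0.     1.   ]]
```

View pics/a.png

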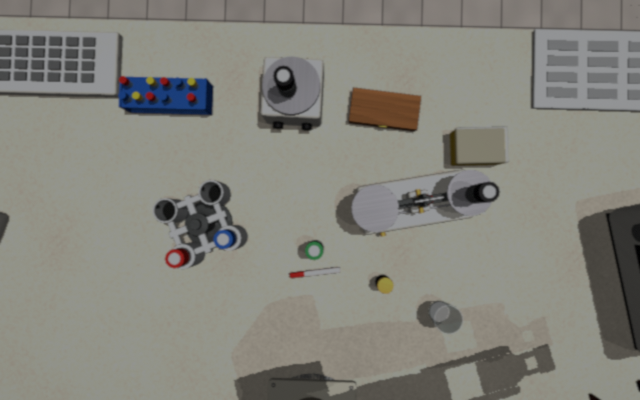

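View pics/b.png

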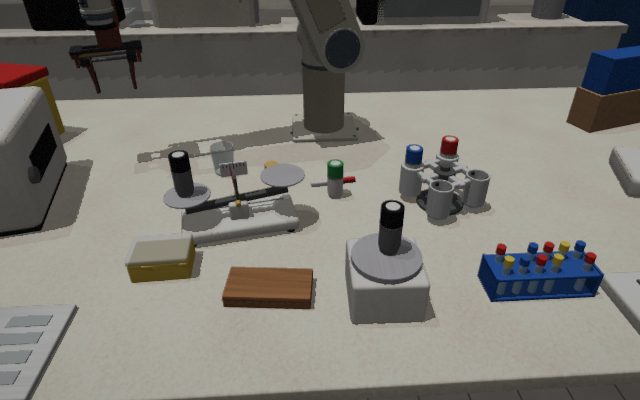

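Top view: green cap at (314,250), empty pan at (376,208), reference at (480,192). The rotor hub is at (197,224), red at (177,258), blue at (225,239). The bucket opposite red is at (211,192) and the one opposite blue at (166,210). Next I measure these from depth.

```bash
cat >> h.py <<'E'
def fit(p):
    (c,r)=cv2.minEnclosingCircle(np.float32(p[:,:2])); 
    A=np.c_[2*p[:,:2],np.ones(len(p))]
    return c,r
E
python3 - <<'E'
from h import *
for n in('top','scene'):
    s=dict(np.load(n+'.npz')); W=cloud(s); z=W[...,2]
    im=cv2.cvtColor(s['image'],cv2.COLOR_RGB2HSV)
    px={'top':dict(cart=(314,250),pan=(376,208),hub=(197,224),red=(177,258),blue=(225,239),bor=(211,192),bob=(166,210),lens=(385,285),beaker=(440,313),ref=(488,191)),
        'scene':dict(cart=(335,163),pan=(283,176),red=(450,142),blue=(414,150),bor=(439,188),bob=(476,176))}[n]
    zr=dict(cart=(.09,.11),pan=(.12,.14),red=(.138,.158),blue=(.138,.158),bor=(.094,.106),bob=(.094,.106),hub=(.107,.12),lens=(.05,.07),beaker=(.07,.1),ref=(.19,.25))
    for k,(u,v) in px.items():
        w=W[v-3:v+4,u-3:u+4].reshape(-1,3); 
        R=65 if k=='pan' and n=='scene' else 30
        sub=W[max(v-R,0):v+R,u-R:u+R].reshape(-1,3); c=np.nanmedian(w,0)
        rad=.065 if k=='pan' else .04
        q=sub[(sub[:,2]>zr[k][0])&(sub[:,2]<zr[k][1])&(np.hypot(*(sub[:,:2]-c[:2]).T)<rad)]
        if len(q)<5: print(n,k,c.round(3),len(q)); continue
        cc,r=cv2.minEnclosingCircle(np.float32(q[:,:2]))
        print(n,k,'px',c.round(3),'n',len(q),'circ',np.round(cc,4),round(r,4),'med',np.median(q,0).round(4))
E
```

```text
top cart px [0.435 0.003 0.1  ] n 266 circ [0.4343 0.0044] 0.0209 med [0.4341 0.0045 0.0998]
top pan px [ 0.534 -0.132  0.13 ] n 1735 circ [ 0.5341 -0.1284] 0.0521 med [ 0.5335 -0.1285  0.1295]
top hub px [0.486 0.268 0.111] n 95 circ [0.4856 0.2745] 0.0123 med [0.4862 0.2739 0.1115]
top red px [0.413 0.297 0.148] n 313 circ [0.4116 0.3036] 0.0215 med [0.4122 0.3025 0.1476]
top blue px [0.457 0.194 0.148] n 306 circ [0.4568 0.1998] 0.0212 med [0.4568 0.1989 0.1481]
top bor px [0.563 0.259 0.042] n 186 circ [0.5616 0.2583] 0.0396 med [0.55   0.26   0.0985]
top bob px [0.516 0.361 0.058] n 174 circ [0.5137 0.3487] 0.0304 med [0.5172 0.3494 0.0987]
top lens px [ 0.355 -0.166  0.059] n 219 circ [ 0.3542 -0.1647] 0.0195 med [ 0.3546 -0.1638  0.0584]
top beaker px [ 0.281 -0.311  0.004] n 237 circ [ 0.2853 -0.3081] 0.0347 med [ 0.2821 -0.3143  0.0825]
top ref px [ 0.573 -0.346  0.21 ] n 403 circ [ 0.5723 -0.3465] 0.0212 med [ 0.5713 -0.344   0.2092]
scene cart px [0.44  0.003 0.101] n 154 circ [0.4367 0.0025] 0.0225 med [0.4443 0.0014 0.0998]
scene pan px [ 0.546 -0.128  0.13 ] n 834 circ [ 0.5357 -0.1303] 0.0536 med [ 0.5403 -0.13    0.1302]
scene red px [0.431 0.298 0.147] n 147 circ [0.415 0.303] 0.0231 med [0.4217 0.2991 0.1477]
scene blue px [0.472 0.195 0.148] n 161 circ [0.4594 0.1968] 0.0229 med [0.4669 0.1965 0.1479]
scene bor px [0.539 0.247 0.08 ] n 188 circ [0.5388 0.2467] 0.0397 med [0.5368 0.2522 0.0967]
scene bob px [0.496 0.354 0.082] n 104 circ [0.4996 0.3493] 0.0379 med [0.4963 0.3462 0.0979]
```

servo_tool(series=[[[1.5, 3.7, 0], [0, 0, 0.12], 0], [[3.0, 7.4, 0], [0, 0, 0.24], 0], [[4.5, 11.1, 0], [0, 0, 0.36], 0], [[6.0, 14.8, 0], [0, 0, 0.48], 0], [[7.5, 18.5, 0], [0, 0, 0.6], 0], [[9.0, 22.2, 0], [0, 0, 0.72], 0], [[10.5, 25.9, 0], [0, 0, 0.84], 0], [[12.0, 29.6, 0], [0, 0, 0.96], 0]])

```text
time: 0.77
tool_pos: [0.31, -0.2975, 0.2365]
eef_rot: [-0.0, 0.804, 0.595, 0.0]
force: [0.1, -0.6, -0.5]
finger_gap: 0.0874
```

servo_tool(series=[[[1.5, 3.7, 0], [0, 0, 0.1], 0], [[3.0, 7.4, 0], [0, 0, 0.2], 0], [[4.5, 11.1, 0], [0, 0, 0.3], 0], [[6.0, 14.8, 0], [0, 0, 0.3], 0], [[7.5, 18.5, -1], [0, 0, 0.3], 0], [[9.0, 22.2, -2], [0, 0, 0.3], 0], [[10.5, 25.9, -3], [0, 0, 0.3], 0], [[12.4, 30.3, -4], [0, 0, 0.3], 0]])

```text
time: 1.43
tool_pos: [0.431, -0.001, 0.1976]
eef_rot: [-0.0, 0.708, 0.706, -0.0]
force: [0.1, 0.1, 0.6]
finger_gap: 0.0876
```

Run:
```python
from h import *
s=snap('wrist'); save(s,'w1.png'); o=robot.observe()
print({k:np.round(v,4) for k,v in o.items() if k in('time','tool_pos','eef_rot','force','qpos')})
W=cloud(s); p=W.reshape(-1,3)
q=p[(p[:,2]>.09)&(p[:,2]<.106)&(np.hypot(p[:,0]-.4345,p[:,1]-.0043)<.04)]
print(len(q),cv2.minEnclosingCircle(np.float32(q[:,:2])) if len(q) else 0, np.median(q,0))
```

```text
{'time': np.float64(1.4833), 'qpos': array([-0.0195,  0.2007,  2.0705,  0.0029,  0.8696, -0.0221]), 'tool_pos': array([0.4334, 0.0041, 0.1968]), 'eef_rot': array([-5.000e-04,  7.068e-01,  7.074e-01,  1.100e-03]), 'force': array([ 1.827 ,  2.1332, -0.9761])}
2119 ((0.4348227381706238, 0.0011268005473539233), 0.021076863631606102) [0.43494186 0.00226271 0.09909009]
```

View pics/w1.png

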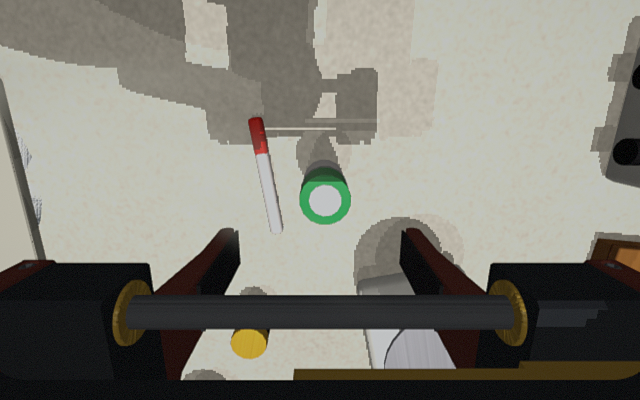

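The wrist view shows the cap at (325,200) with the jaws clear on either side. I'll remeasure with the arm still.

Run:
```python
from h import *
for i in range(2):
    s=snap('wrist'); p=cloud(s).reshape(-1,3)
    q=p[(p[:,2]>.095)&(p[:,2]<.106)&(np.hypot(p[:,0]-.4345,p[:,1]-.0043)<.04)]
    print(len(q),cv2.minEnclosingCircle(np.float32(q[:,:2])), np.median(q,0))
o=robot.observe()
print({k:np.round(v,4) for k,v in o.items() if k in('time','tool_pos','eef_rot','force')})
```

```text
2066 ((0.4347763657569885, 0.001173775875940919), 0.02103857882320881) [0.43504526 0.00199968 0.09914807]
2064 ((0.43479397892951965, 0.0012522583128884435), 0.020958522334694862) [0.43456745 0.00215855 0.09911955]
{'time': np.float64(1.5833), 'tool_pos': array([ 0.4313, -0.0006,  0.1974]), 'eef_rot': array([-6.000e-04,  7.058e-01,  7.084e-01, -5.000e-04]), 'force': array([-0.0541, -0.8471,  0.6343])}
```

servo_tool(series=[[[0.1, -0.1, -2], [0, 0, 0], 0], [[0.1, -0.1, -4.5], [0, 0, 0], 0], [[0.1, -0.1, -7], [0, 0, 0], 0], [[0.1, -0.1, -9], [0, 0, 0], 0], [[0.1, -0.1, -10.4], [0, 0, 0], 0], [[0.1, -0.1, -11.1], [0, 0, 0], 0], [[0.1, -0.1, -11.1], [0, 0, 0], 0], [[0.1, -0.1, -11.1], [0, 0, 0], 0]])

```text
time: 2.25
tool_pos: [0.4321, -0.0047, 0.0874]
eef_rot: [-0.0, 0.708, 0.706, -0.0]
force: [-0.6, -0.7, -1.1]
finger_gap: 0.0876
```

servo_tool(series=[[[0, 0, 0], [0, 0, 0], 0.3], [[0, 0, 0], [0, 0, 0], 0.5], [[0, 0, 0], [0, 0, 0], 0.7], [[0, 0, 0], [0, 0, 0], 1], [[0, 0, 0], [0, 0, 0], 1], [[0, 0, 0], [0, 0, 0], 1], [[0, 0, 0], [0, 0, 0], 1], [[0, 0, 0], [0, 0, 0], 1]])

```text
time: 2.92
tool_pos: [0.4323, -0.0039, 0.0872]
eef_rot: [0.0, 0.708, 0.706, 0.0]
force: [0.9, 0.1, 0.2]
finger_gap: 0.0409
```

Run:
```python
from h import *
s=snap('wrist'); save(s,'w2.png'); o=robot.observe()
print({k:np.round(v,4) for k,v in o.items() if k in('time','tool_pos','eef_rot','force','finger_gap')})
p=cloud(snap('scene')).reshape(-1,3)
```

```text
{'time': np.float64(2.9667), 'tool_pos': array([ 0.4323, -0.0039,  0.0872]), 'eef_rot': array([1.000e-04, 7.078e-01, 7.064e-01, 1.000e-04]), 'force': array([ 0.0765, -0.1197,  1.1526]), 'finger_gap': np.float64(0.0406)}
```

View pics/w2.png

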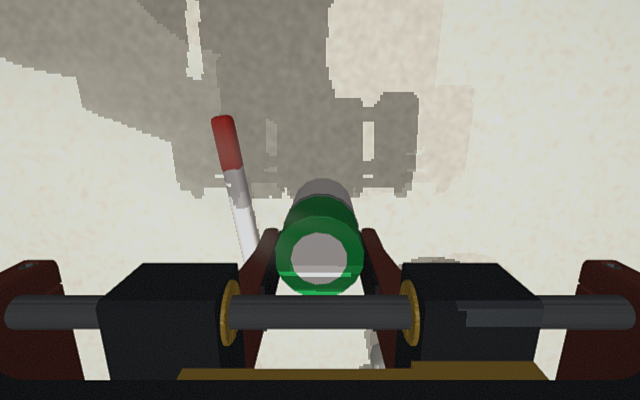

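The cartridge is gripped, with the cap top visible at (320,255). Next I measure its offset from the TCP.

Run:
```python
from h import *
s=snap('wrist'); W=cloud(s); m=np.zeros((400,640),bool); m[225:276,280:362]=1
p=W[m]; p=p[(abs(p[:,2]-.1)<.008)]
c=cv2.minEnclosingCircle(np.float32(p[:,:2])); print(c,np.median(p,0))
cam=np.linalg.inv(s['view']); print(cam.round(4)); print('K',s['K'][0])
```

```text
((0.4333626627922058, 0.0014074253849685192), 0.02241773158311844) [0.43212668 0.00519904 0.0995106 ]
[[ 1.000e+00  2.100e-03 -1.000e-04  4.319e-01]
 [-2.000e-03  9.649e-01  2.625e-01  6.650e-02]
 [ 6.000e-04 -2.625e-01  9.649e-01  2.341e-01]
 [ 0.000e+00  0.000e+00  0.000e+00  1.000e+00]]
K [320.69968823   0.         319.48148565]
```

TCP sits about 6 mm off in y. I'll regrip centred.

servo_tool(series=[[[0, 0, 0], [0, 0, 0], 0.3], [[0, 0, 0], [0, 0, 0], 0.2], [[0, 0, 0], [0, 0, 0], 0.2], [[0, 0.2, 0], [0, 0, 0], 0.2], [[0, 0.4, 0], [0, 0, 0], 0.2], [[0, 0.6, 0], [0, 0, 0], 0.2], [[0, 0.6, 0], [0, 0, 0], 0.2], [[0, 0.6, 0], [0, 0, 0], 0.3]])

```text
time: 3.73
tool_pos: [0.4321, 0.0022, 0.0872]
eef_rot: [-0.0, 0.708, 0.707, -0.0]
force: [0.3, 0.6, -0.6]
finger_gap: 0.0663
```

servo_tool(series=[[[0, 0, 0], [0, 0, 0], 0.5], [[0, 0, 0], [0, 0, 0], 0.7], [[0, 0, 0], [0, 0, 0], 1], [[0, 0, 0], [0, 0, 0], 1], [[0, 0, 0], [0, 0, 0], 1], [[0, 0, 0], [0, 0, 0], 1], [[0, 0, 0.3], [0, 0, 0], 1], [[0, 0, 1], [0, 0, 0], 1]])

```text
time: 4.4
tool_pos: [0.4312, 0.002, 0.0968]
eef_rot: [-0.001, 0.708, 0.706, -0.001]
force: [1.0, -0.4, -1.7]
finger_gap: 0.0404
```

servo_tool(series=[[[0, 0, 2], [0, 0, 0], 1], [[0, 0, 4], [0, 0, 0], 1], [[0, 0, 6], [0, 0, 0], 1], [[0, 0, 8], [0, 0, 0], 1], [[0, 0, 9], [0, 0, 0], 1], [[0, 0, 9], [0, 0, 0], 1], [[0, 0, 9], [0, 0, 0], 1], [[0, 0, 9], [0, 0, 0], 1]])

```text
time: 5.07
tool_pos: [0.4315, 0.002, 0.1867]
eef_rot: [-0.0, 0.708, 0.706, -0.0]
force: [0.1, -0.5, -3.0]
finger_gap: 0.0407
```

Run:
```python
from h import *
s=snap('wrist'); W=cloud(s); o=robot.observe()
print({k:np.round(v,4) for k,v in o.items() if k in('time','tool_pos','eef_rot','force','finger_gap')})
m=np.zeros((400,640),bool); m[180:276,280:362]=1
p=W[m]; p=p[(abs(p[:,2]-o['tool_pos'][2]-.0125)<.008)]
print(len(p),p.min(0),p.max(0),np.median(p,0))
r=p[p[:,1]>p[:,1].max()-.012]; 
p=cloud(snap('top')).reshape(-1,3)
q=p[(p[:,2]>.122)&(p[:,2]<.138)&(np.hypot(p[:,0]-.534,p[:,1]+.128)<.065)]
print('pan',cv2.minEnclosingCircle(np.float32(q[:,:2])),np.median(q,0))
```

```text
{'time': np.float64(5.1167), 'tool_pos': array([0.4314, 0.0021, 0.1864]), 'eef_rot': array([-6.000e-04,  7.078e-01,  7.064e-01, -6.000e-04]), 'force': array([ 0.555 , -0.5908, -2.3304]), 'finger_gap': np.float64(0.0404)}
3721 [ 0.41228483 -0.0017633   0.19093207] [0.45114376 0.02236208 0.20113752] [0.43132508 0.01010727 0.19885625]
pan ((0.5336862802505493, -0.12836389243602753), 0.052095018327236176) [ 0.53355344 -0.12830184  0.12951232]
```

servo_tool(series=[[[0, 0, 2.5], [0, 0, 0], 1], [[1, -1, 5], [0, 0, 0], 1], [[3, -3.8, 5.5], [0, 0, 0], 1], [[5, -6.4, 5.5], [0, 0, 0], 1], [[7, -9, 5.5], [0, 0, 0], 1], [[9, -11.5, 5.5], [0, 0, 0], 1], [[10.2, -13, 5.5], [0, 0, 0], 1], [[10.2, -13, 5.5], [0, 0, 0], 1]])

```text
time: 5.83
tool_pos: [0.5361, -0.1307, 0.241]
eef_rot: [0.0, 0.709, 0.706, -0.0]
force: [0.9, 0.7, -1.9]
finger_gap: 0.0408
```

servo_tool(series=[[[0, 0, -0.5], [0, 0, 0], 1], [[0, 0, -1], [0, 0, 0], 1], [[0, 0, -1.5], [0, 0, 0], 1], [[0, 0, -1.7], [0, 0, 0], 1], [[0, 0, -1.9], [0, 0, 0], 1], [[0, 0, -2.0], [0, 0, 0], 1], [[0, 0, -2.0], [0, 0, 0], 1], [[0, 0, -2.0], [0, 0, 0], 1]])

```text
time: 6.5
tool_pos: [0.5342, -0.1278, 0.2224]
eef_rot: [0.0, 0.708, 0.707, 0.0]
force: [-0.6, 0.2, -2.0]
finger_gap: 0.0408
```

Run:
```python
from h import *
o=robot.observe()
print({k:np.round(v,4) for k,v in o.items() if k in('time','tool_pos','eef_rot','force','finger_gap')})
s=snap('scene'); p=cloud(s)
cv2.imwrite('pics/s3.png',cv2.resize(s['image'][90:250,120:380,::-1],(780,480)))
```

```text
{'time': np.float64(6.5), 'tool_pos': array([ 0.5342, -0.1278,  0.2224]), 'eef_rot': array([2.000e-04, 7.077e-01, 7.065e-01, 1.000e-04]), 'force': array([-0.5515,  0.1768, -2.0047]), 'finger_gap': np.float64(0.0408)}
```

View pics/s3.png

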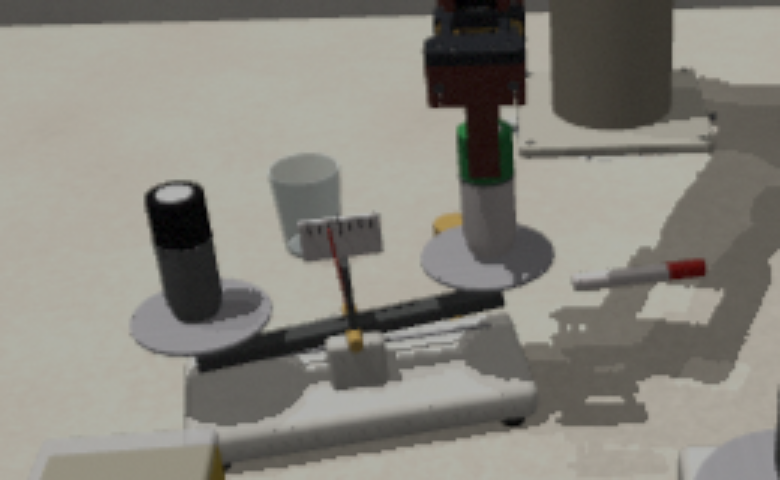

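The cartridge is upright over the empty pan, with its foot at (487,250) in the crop and about 5 mm of air. I'll lower it slowly.

servo_tool(series=[[[0, 0, -0.15], [0, 0, 0], 1], [[0, 0, -0.3], [0, 0, 0], 1], [[0, 0, -0.45], [0, 0, 0], 1], [[0, 0, -0.6], [0, 0, 0], 1], [[0, 0, -0.7], [0, 0, 0], 1], [[0, 0, -0.8], [0, 0, 0], 1], [[0, 0, -0.9], [0, 0, 0], 1], [[0, 0, -0.9], [0, 0, 0], 1]])

```text
time: 7.22
tool_pos: [0.5341, -0.128, 0.2131]
eef_rot: [-0.0, 0.708, 0.706, 0.0]
force: [0.5, 0.1, 0.3]
finger_gap: 0.0407
```

Run:
```python
from h import *
for i in range(3):
    s=snap('top'); o=robot.observe()
    p=cloud(s).reshape(-1,3)
    q=p[(p[:,2]>.100)&(p[:,2]<.15)&(np.hypot(p[:,0]-.5337,p[:,1]+.128)<.05)&(np.hypot(p[:,0]-.5337,p[:,1]+.128)>.026)]
    q2=p[(p[:,2]>.1)&(p[:,2]<.15)&(np.hypot(p[:,0]-.572,p[:,1]+.346)<.05)]
    print(np.round(o['force'],2),np.round(o['tool_pos'],4),'pan z',len(q),np.median(q[:,2]),'ref',len(q2),np.median(q2[:,2]))
```

```text
[-0.36 -0.6   0.65] [ 0.5342 -0.1279  0.2132] pan z 5 0.1243790728417915 ref 742 0.11397387725397778
[-0.43  0.58  0.93] [ 0.5342 -0.128   0.2132] pan z 5 0.12546791625546605 ref 736 0.11366722940708396
[-0.91  0.48  0.42] [ 0.5342 -0.128   0.2132] pan z 4 0.1266536504752368 ref 734 0.11373067416353427
```

The foot is on the pan, which is about 4 mm down, and the force changed by +2.6 N. Releasing now.

servo_tool(series=[[[0, 0, 0], [0, 0, 0], 0.45], [[0, 0, 0], [0, 0, 0], 0.35], [[0, 0, 0], [0, 0, 0], 0.25], [[0, 0, 0], [0, 0, 0], 0.2], [[0, 0, 0], [0, 0, 0], 0.2], [[0, 0, 0], [0, 0, 0], 0.2], [[0, 0, 0], [0, 0, 0], 0.2], [[0, 0, 0], [0, 0, 0], 0.2]])

```text
time: 8.03
tool_pos: [0.5342, -0.128, 0.2132]
eef_rot: [0.0, 0.708, 0.706, 0.0]
force: [-0.4, 0.7, -0.5]
finger_gap: 0.0701
```

servo_tool(series=[[[0, 0, 0], [0, 0, 0], 0.2], [[0, 0, 0], [0, 0, 0], 0.2], [[0, 0, 0], [0, 0, 0], 0.2], [[0, 0, 0], [0, 0, 0], 0.2], [[0, 0, 0], [0, 0, 0], 0.2], [[0, 0, 0], [0, 0, 0], 0.2], [[0, 0, 0], [0, 0, 0], 0.2], [[0, 0, 0], [0, 0, 0], 0.2]])

```text
time: 8.7
tool_pos: [0.5342, -0.128, 0.2132]
eef_rot: [0.0, 0.708, 0.706, 0.0]
force: [-0.1, 0.3, -0.2]
finger_gap: 0.0702
```

servo_tool(series=[[[0, 0, 0], [0, 0, 0], 0.2], [[0, 0, 0], [0, 0, 0], 0.2], [[0, 0, 0], [0, 0, 0], 0.2], [[0, 0, 0], [0, 0, 0], 0.2], [[0, 0, 0], [0, 0, 0], 0.2], [[0, 0, 0], [0, 0, 0], 0.2], [[0, 0, 0], [0, 0, 0], 0.2], [[0, 0, 0], [0, 0, 0], 0.2]])

```text
time: 9.37
tool_pos: [0.5341, -0.128, 0.2131]
eef_rot: [-0.0, 0.708, 0.706, -0.0]
force: [0.1, -0.3, -0.2]
finger_gap: 0.07
```

Run:
```python
from h import *
for i in range(3):
    s=snap('top'); o=robot.observe()
    p=cloud(s).reshape(-1,3)
    q2=p[(p[:,2]>.1)&(p[:,2]<.15)&(np.hypot(p[:,0]-.572,p[:,1]+.346)<.05)]
    print(np.round(o['force'],2),np.round(o['tool_pos'],4),'ref',len(q2),np.median(q2[:,2]))
s=snap('scene')
cv2.imwrite('pics/s4.png',cv2.resize(s['image'][90:250,120:380,::-1],(780,480)))
s=snap('wrist'); W=cloud(s); p=W[150:300,270:370].reshape(-1,3)
p=p[np.hypot(p[:,0]-.534,p[:,1]+.128)<.026]
print('cart',np.nanpercentile(p,[2,50,98],axis=0).round(4))
```

```text
[ 0.24 -0.14 -0.15] [ 0.5341 -0.128   0.2132] ref 718 0.10982974179592209
[-0.59  0.2   0.18] [ 0.5341 -0.128   0.2132] ref 718 0.10984981673100991
[-0.47  0.16  0.14] [ 0.5341 -0.128   0.2132] ref 711 0.10982402599632013
cart [[ 0.5137 -0.138   0.1282]
 [ 0.5349 -0.1171  0.2282]
 [ 0.555  -0.1066  0.2301]]
```

View pics/s4.png

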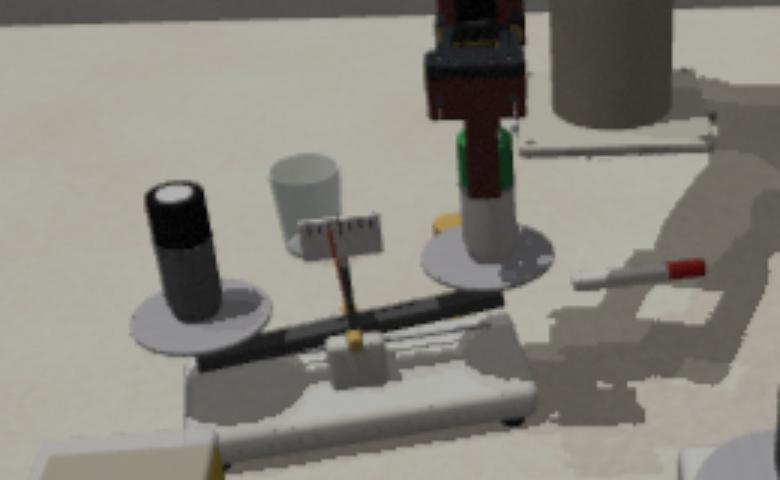

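The reference pan reads 109.8 mm and the pointer sits at the reference side, so the empty pan is fully up with the cartridge released on it. The cartridge is **lighter** and goes opposite blue, at about (0.515, 0.3485). Regrip slightly higher and lift gently.

servo_tool(series=[[[0, 0, 0.1], [0, 0, 0], 0.2], [[0, 0, 0.2], [0, 0, 0], 0.3], [[0, 0, 0.2], [0, 0, 0], 0.4], [[0, 0, 0.2], [0, 0, 0], 0.45], [[0, 0, 0.2], [0, 0, 0], 0.5], [[0, 0, 0.2], [0, 0, 0], 0.6], [[0, 0, 0.2], [0, 0, 0], 1], [[0, 0, 0.2], [0, 0, 0], 1]])

```text
time: 10.28
tool_pos: [0.5342, -0.128, 0.2152]
eef_rot: [0.0, 0.708, 0.706, 0.0]
force: [0.1, 0.0, -0.3]
finger_gap: 0.0403
```

servo_tool(series=[[[0, 0, 0], [0, 0, 0], 1], [[0, 0, 0], [0, 0, 0], 1], [[0, 0, 0.15], [0, 0, 0], 1], [[0, 0, 0.3], [0, 0, 0], 1], [[0, 0, 0.5], [0, 0, 0], 1], [[0, 0, 0.7], [0, 0, 0], 1], [[0, 0, 0.9], [0, 0, 0], 1], [[0, 0, 1.1], [0, 0, 0], 1]])

```text
time: 10.95
tool_pos: [0.5341, -0.128, 0.2264]
eef_rot: [-0.0, 0.708, 0.706, -0.0]
force: [-0.9, -1.4, -2.2]
finger_gap: 0.0403
```

servo_tool(series=[[[0, 0, 0.3], [0, 0, 0], 1], [[0, 0, 0.8], [0, 0, 0], 1], [[0, 0, 1.8], [0, 0, 0], 1], [[0, 0, 2.5], [0, 0, 0], 1], [[0, 1, 2.5], [0, 0, 0], 1], [[0, 4, 2.5], [0, 0, -0.1], 1], [[-0.3, 8, 2.5], [0, 0, -0.2], 1], [[-0.6, 12, 2.5], [0, 0, -0.3], 1]])

```text
time: 11.62
tool_pos: [0.5279, -0.0067, 0.2514]
eef_rot: [0.0, 0.808, 0.59, 0.0]
force: [1.2, 0.4, -2.9]
finger_gap: 0.0409
```

servo_tool(series=[[[-0.2, 4, 0], [0, 0, -0.07], 1], [[-0.4, 8, 0], [0, 0, -0.07], 1], [[-0.6, 12, 0], [0, 0, -0.07], 1], [[-0.8, 16, 0], [0, 0, -0.07], 1], [[-1.0, 20, 0], [0, 0, -0.07], 1], [[-1.2, 24, 0], [0, 0, -0.07], 1], [[-1.3, 27, 0], [0, 0, -0.07], 1], [[-1.3, 27, 0], [0, 0, -0.07], 1]])

```text
time: 12.28
tool_pos: [0.5145, 0.2677, 0.2515]
eef_rot: [-0.001, 0.824, 0.566, 0.001]
force: [-0.2, 0.8, -2.0]
finger_gap: 0.0408
```

Run:
```python
from h import *
from scipy.optimize import least_squares
snap('wrist'); snap('wrist'); snap('wrist')
s=snap('wrist'); save(s,'w5.png'); W=cloud(s); o=robot.observe()
print({k:np.round(v,4) for k,v in o.items() if k in('time','tool_pos','eef_rot','force','finger_gap')})
def ring(p,c,lo,hi):
    q=p[(abs(p[:,2]-.0985)<.006)]; 
    for i in range(4):
        d=np.hypot(*(q[:,:2]-c).T); g=q[(d>lo)&(d<hi)]
        f=least_squares(lambda x:np.hypot(g[:,0]-x[0],g[:,1]-x[1])-x[2],[*c,.027],loss='soft_l1',f_scale=.001); c=f.x[:2]
    return f.x.round(4),len(g)
p=W.reshape(-1,3)
print('bob wrist',ring(p,np.array([.515,.3485]),.022,.031))
t=dict(np.load('top.npz')); pt=cloud(t).reshape(-1,3)
print('bob top',ring(pt,np.array([.515,.3485]),.022,.031),'bor top',ring(pt,np.array([.56,.2445]),.022,.031))
c=W[150:300,270:370].reshape(-1,3); d=c-o['tool_pos']
c=c[(abs(d[:,2]-.0135)<.006)&(np.hypot(d[:,0],d[:,1])<.03)]
print('cap',np.percentile(c,[1,50,99],axis=0).round(4), 'tcp',o['tool_pos'])
```

```text
{'time': np.float64(12.4833), 'tool_pos': array([0.5147, 0.2615, 0.251 ]), 'eef_rot': array([ 1.000e-04,  8.257e-01,  5.642e-01, -4.000e-04]), 'force': array([ 0.1334, -0.6823, -1.8906]), 'finger_gap': np.float64(0.0405)}
bob wrist (array([0.5167, 0.3453, 0.0263]), 1158)
bob top (array([0.5154, 0.3477, 0.0268]), 205) bor top (array([0.5597, 0.2441, 0.0265]), 195)
cap [[0.4942 0.2468 0.2593]
 [0.5163 0.2654 0.2649]
 [0.5369 0.2819 0.2686]] tcp [0.51468925 0.26151923 0.25104269]
```

View pics/w5.png

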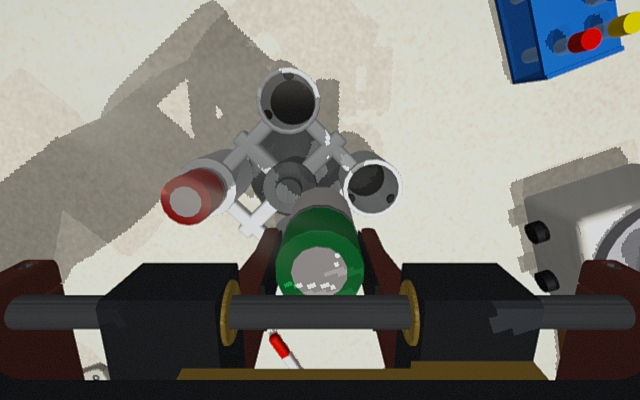

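The bucket opposite blue is at (288,100), the one opposite red at (371,185), and the cartridge hangs straight. Moving over the bucket.

servo_tool(series=[[[0, 2.5, 0], [0, 0, 0], 1], [[0, 5, 0], [0, 0, 0], 1], [[0.1, 7.5, 0], [0, 0, 0], 1], [[0.1, 8.5, 0], [0, 0, 0], 1], [[0.1, 8.5, -1.5], [0, 0, 0], 1], [[0.1, 8.5, -3.5], [0, 0, 0], 1], [[0.1, 8.5, -5], [0, 0, 0], 1], [[0.1, 8.5, -5], [0, 0, 0], 1]])

```text
time: 13.15
tool_pos: [0.5146, 0.3444, 0.198]
eef_rot: [0.0, 0.826, 0.564, -0.003]
force: [-1.1, 0.2, -1.3]
finger_gap: 0.0408
```

Run:
```python
from h import *
from scipy.optimize import least_squares
snap('wrist'); snap('wrist')
s=snap('scene'); cv2.imwrite('pics/s6.png',cv2.resize(s['image'][100:240,380:520,::-1],(560,560)))
W=cloud(s); p=W.reshape(-1,3); o=robot.observe()
print({k:np.round(v,4) for k,v in o.items() if k in('time','tool_pos','eef_rot','force','finger_gap')})
q=p[(p[:,2]>.135)&(p[:,2]<.170)&(np.hypot(p[:,0]-.515,p[:,1]-.348)<.035)]
f=least_squares(lambda x:np.hypot(q[:,0]-x[0],q[:,1]-x[1])-.021,[.515,.348],loss='soft_l1',f_scale=.001); print('cart',f.x,len(q))
q=p[(p[:,2]>.05)&(p[:,2]<.09)&(np.hypot(p[:,0]-.515,p[:,1]-.348)<.035)]
f=least_squares(lambda x:np.hypot(q[:,0]-x[0],q[:,1]-x[1])-x[2],[.515,.348,.0285],loss='soft_l1',f_scale=.001); print('bucket',f.x,len(q))
```

```text
{'time': np.float64(13.3), 'tool_pos': array([0.5167, 0.3463, 0.2019]), 'eef_rot': array([1.000e-04, 8.260e-01, 5.636e-01, 3.000e-04]), 'force': array([ 0.519 , -0.8432, -1.5156]), 'finger_gap': np.float64(0.0406)}
cart [0.51682717 0.34585247] 245
bucket [0.51911953 0.34667666 0.02693109] 394
```

View pics/s6.png

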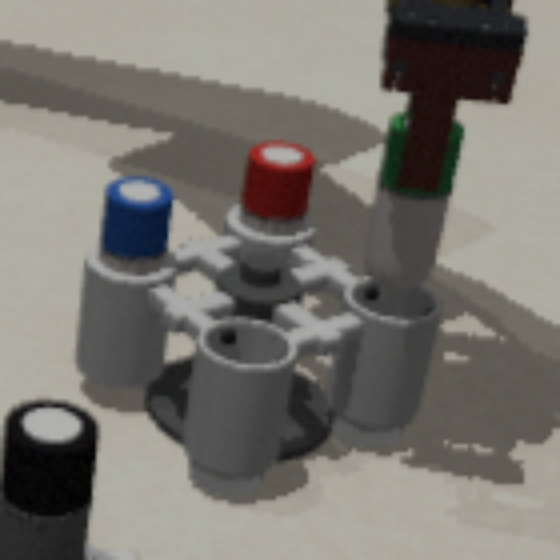

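The scene camera puts the cartridge about 2 mm from the bucket axis, and the other cameras disagree in sign by as much. It is centred within what I can measure. Entering the mouth.

servo_tool(series=[[[0, 0.05, -0.4], [0, 0, 0], 1], [[0, 0.05, -0.8], [0, 0, 0], 1], [[0, 0.05, -1.2], [0, 0, 0], 1], [[0, 0.05, -1.6], [0, 0, 0], 1], [[0, 0.05, -2.0], [0, 0, 0], 1], [[0, 0.05, -2.2], [0, 0, 0], 1], [[0, 0.05, -2.4], [0, 0, 0], 1], [[0, 0.05, -2.4], [0, 0, 0], 1]])

```text
time: 13.97
tool_pos: [0.5159, 0.3474, 0.1766]
eef_rot: [-0.0, 0.826, 0.564, -0.0]
force: [0.1, 0.4, -1.8]
finger_gap: 0.0404
```

servo_tool(series=[[[0, 0, -0.2], [0, 0, 0], 1], [[0, 0, -0.4], [0, 0, 0], 1], [[0, 0, -0.6], [0, 0, 0], 1], [[0, 0, -0.8], [0, 0, 0], 1], [[0, 0, -1.0], [0, 0, 0], 1], [[0, 0, -1.0], [0, 0, 0], 1], [[0, 0, -1.0], [0, 0, 0], 1], [[0, 0, -1.0], [0, 0, 0], 1]])

```text
time: 14.63
tool_pos: [0.516, 0.3475, 0.167]
eef_rot: [-0.0, 0.826, 0.564, -0.0]
force: [-0.3, 0.5, -2.1]
finger_gap: 0.0405
```

servo_tool(series=[[[0, 0, -0.2], [0, 0, 0], 1], [[0, 0, -0.4], [0, 0, 0], 1], [[0, 0, -0.6], [0, 0, 0], 1], [[0, 0, -0.6], [0, 0, 0], 1], [[0, 0, -0.6], [0, 0, 0], 1], [[0, 0, -0.6], [0, 0, 0], 1], [[0, 0, -0.6], [0, 0, 0], 1], [[0, 0, -0.6], [0, 0, 0], 1]])

```text
time: 15.3
tool_pos: [0.5159, 0.3473, 0.1608]
eef_rot: [0.0, 0.826, 0.564, -0.0]
force: [0.3, -0.3, -3.4]
finger_gap: 0.041
```

servo_tool(series=[[[0, 0, -0.15], [0, 0, 0], 1], [[0, 0, -0.3], [0, 0, 0], 1], [[0, 0, -0.45], [0, 0, 0], 1], [[0, 0, -0.6], [0, 0, 0], 1], [[0, 0, -0.6], [0, 0, 0], 1], [[0, 0, -0.6], [0, 0, 0], 1], [[0, 0, -0.6], [0, 0, 0], 1], [[0, 0, -0.6], [0, 0, 0], 1]])

```text
time: 15.97
tool_pos: [0.5161, 0.3474, 0.1548]
eef_rot: [0.0, 0.826, 0.564, -0.0]
force: [2.0, -0.0, -3.2]
finger_gap: 0.0404
```

There's no nub resistance yet, which I didn't expect. Looking.

Run:
```python
from h import *
fs=[]
for i in range(4):
    s=snap('scene'); fs.append(robot.observe()['force'])
print(np.mean(fs,0))
W=cloud(s); p=W.reshape(-1,3)
cv2.imwrite('pics/s7.png',cv2.resize(s['image'][100:240,380:520,::-1],(560,560)))
q=p[(p[:,2]>.105)&(p[:,2]<.128)&(np.hypot(p[:,0]-.515,p[:,1]-.348)<.035)]
from scipy.optimize import least_squares
f=least_squares(lambda x:np.hypot(q[:,0]-x[0],q[:,1]-x[1])-.021,[.515,.348],loss='soft_l1',f_scale=.001); print('cart',f.x,len(q))
w=cloud(snap('wrist')); o=robot.observe()['tool_pos']
c=w[150:300,250:390].reshape(-1,3); d=c-o
c=c[(np.hypot(d[:,0],d[:,1])<.015)&(d[:,2]>-.02)&(d[:,2]<.05)]; print('top z',np.percentile(c[:,2],[5,50,95]),o)
```

```text
[ 0.90041702  0.45487674 -4.61874616]
cart [0.51638865 0.3477734 ] 154
top z [0.16800166 0.1690231  0.17001626] [0.51599723 0.34740232 0.15492493]
```

View pics/s7.png

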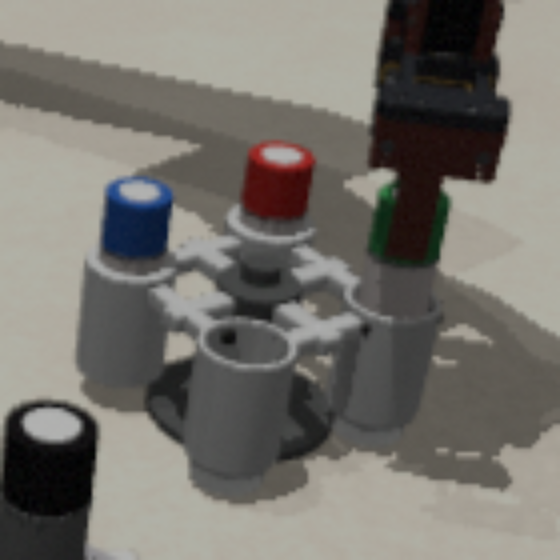

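The cartridge is inside the bucket, upright, and centred to about 1 mm. At standstill the nub friction hides the push force, so I'll read the force while still moving.

servo_tool(series=[[[0, 0, -0.05], [0, 0, 0], 1], [[0, 0, -0.1], [0, 0, 0], 1], [[0, 0, -0.15], [0, 0, 0], 1], [[0, 0, -0.2], [0, 0, 0], 1], [[0, 0, -0.25], [0, 0, 0], 1], [[0, 0, -0.3], [0, 0, 0], 1], [[0, 0, -0.35], [0, 0, 0], 1], [[0, 0, -0.4], [0, 0, 0], 1]])

```text
time: 16.88
tool_pos: [0.5162, 0.3476, 0.1512]
eef_rot: [0.0, 0.826, 0.564, 0.0]
force: [0.0, -0.2, 0.2]
finger_gap: 0.0407
```

servo_tool(series=[[[0, 0, -0.02], [0, 0, 0], 1], [[0, 0, -0.04], [0, 0, 0], 1], [[0, 0, -0.06], [0, 0, 0], 1], [[0, 0, -0.08], [0, 0, 0], 1], [[0, 0, -0.1], [0, 0, 0], 1], [[0, 0, -0.12], [0, 0, 0], 1], [[0, 0, -0.13], [0, 0, 0], 1], [[0, 0, -0.15], [0, 0, 0], 1]])

```text
time: 17.55
tool_pos: [0.5162, 0.3476, 0.1497]
eef_rot: [-0.0, 0.826, 0.564, 0.0]
force: [-0.3, 0.2, 0.2]
finger_gap: 0.0409
```

servo_tool(series=[[[0, 0, -0.02], [0, 0, 0], 1], [[0, 0, -0.04], [0, 0, 0], 1], [[0, 0, -0.06], [0, 0, 0], 1], [[0, 0, -0.08], [0, 0, 0], 1], [[0, 0, -0.1], [0, 0, 0], 1], [[0, 0, -0.12], [0, 0, 0], 1], [[0, 0, -0.13], [0, 0, 0], 1], [[0, 0, -0.15], [0, 0, 0], 1]])

```text
time: 18.22
tool_pos: [0.5161, 0.3475, 0.1482]
eef_rot: [0.0, 0.826, 0.564, 0.0]
force: [0.2, -0.1, 0.1]
finger_gap: 0.0408
```

servo_tool(series=[[[0, 0, -0.02], [0, 0, 0], 1], [[0, 0, -0.04], [0, 0, 0], 1], [[0, 0, -0.06], [0, 0, 0], 1], [[0, 0, -0.08], [0, 0, 0], 1], [[0, 0, -0.1], [0, 0, 0], 1], [[0, 0, -0.12], [0, 0, 0], 1], [[0, 0, -0.13], [0, 0, 0], 1], [[0, 0, -0.15], [0, 0, 0], 1]])

```text
time: 18.88
tool_pos: [0.5162, 0.3476, 0.1467]
eef_rot: [-0.0, 0.826, 0.564, 0.0]
force: [-0.5, -1.0, 0.1]
finger_gap: 0.0404
```

servo_tool(series=[[[0, 0, -0.02], [0, 0, 0], 1], [[0, 0, -0.04], [0, 0, 0], 1], [[0, 0, -0.06], [0, 0, 0], 1], [[0, 0, -0.08], [0, 0, 0], 1], [[0, 0, -0.1], [0, 0, 0], 1], [[0, 0, -0.12], [0, 0, 0], 1], [[0, 0, -0.13], [0, 0, 0], 1], [[0, 0, -0.15], [0, 0, 0], 1]])

```text
time: 19.55
tool_pos: [0.5162, 0.3475, 0.1452]
eef_rot: [-0.0, 0.826, 0.564, 0.0]
force: [-0.7, -0.9, 0.7]
finger_gap: 0.0407
```

servo_tool(series=[[[0, 0, -0.02], [0, 0, 0], 1], [[0, 0, -0.04], [0, 0, 0], 1], [[0, 0, -0.06], [0, 0, 0], 1], [[0, 0, -0.08], [0, 0, 0], 1], [[0, 0, -0.1], [0, 0, 0], 1], [[0, 0, -0.12], [0, 0, 0], 1], [[0, 0, -0.13], [0, 0, 0], 1], [[0, 0, -0.15], [0, 0, 0], 1]])

```text
time: 20.22
tool_pos: [0.5162, 0.3476, 0.1437]
eef_rot: [-0.0, 0.826, 0.564, 0.0]
force: [-0.7, 0.2, 2.6]
finger_gap: 0.0408
```

The force is starting to rise, so smaller steps.

servo_tool(series=[[[0, 0, -0.01], [0, 0, 0], 1], [[0, 0, -0.02], [0, 0, 0], 1], [[0, 0, -0.03], [0, 0, 0], 1], [[0, 0, -0.04], [0, 0, 0], 1], [[0, 0, -0.05], [0, 0, 0], 1], [[0, 0, -0.05], [0, 0, 0], 1], [[0, 0, -0.06], [0, 0, 0], 1], [[0, 0, -0.06], [0, 0, 0], 1]])

```text
time: 20.88
tool_pos: [0.5162, 0.3476, 0.1432]
eef_rot: [-0.0, 0.826, 0.564, 0.0]
force: [0.3, -0.1, 2.6]
finger_gap: 0.0403
```

servo_tool(series=[[[0, 0, -0.01], [0, 0, 0], 1], [[0, 0, -0.02], [0, 0, 0], 1], [[0, 0, -0.03], [0, 0, 0], 1], [[0, 0, -0.04], [0, 0, 0], 1], [[0, 0, -0.05], [0, 0, 0], 1], [[0, 0, -0.06], [0, 0, 0], 1], [[0, 0, -0.07], [0, 0, 0], 1], [[0, 0, -0.08], [0, 0, 0], 1]])

```text
time: 21.55
tool_pos: [0.5162, 0.3476, 0.1426]
eef_rot: [-0.0, 0.826, 0.564, 0.0]
force: [-1.3, -0.3, 7.5]
finger_gap: 0.0406
```

Run:
```python
from h import *
fs=[]
for i in range(5): w=snap('wrist'); o=robot.observe(); fs.append(o['force'])
print(np.round(fs,2)[:,2],o['tool_pos'])
o=o['tool_pos']; c=cloud(w)[150:300,250:390].reshape(-1,3); d=c-o
c=c[(np.hypot(d[:,0],d[:,1])<.015)&(d[:,2]>-.02)&(d[:,2]<.05)]; print('top above tcp',np.percentile(c[:,2],[5,50,95])-o[2])
```

```text
[6.48 6.11 6.04 7.07 6.97] [0.51626945 0.34761794 0.1426446 ]
top above tcp [0.01309157 0.01413388 0.01513248]
```

servo_tool(series=[[[0, 0, -0.01], [0, 0, 0], 1], [[0, 0, -0.02], [0, 0, 0], 1], [[0, 0, -0.03], [0, 0, 0], 1], [[0, 0, -0.04], [0, 0, 0], 1], [[0, 0, -0.04], [0, 0, 0], 1], [[0, 0, -0.04], [0, 0, 0], 1], [[0, 0, -0.04], [0, 0, 0], 1], [[0, 0, -0.04], [0, 0, 0], 1]])

```text
time: 22.47
tool_pos: [0.5163, 0.3477, 0.1423]
eef_rot: [-0.0, 0.826, 0.564, 0.0]
force: [-0.9, -0.4, 6.6]
finger_gap: 0.0404
```

servo_tool(series=[[[0, 0, -0.01], [0, 0, 0], 1], [[0, 0, -0.02], [0, 0, 0], 1], [[0, 0, -0.02], [0, 0, 0], 1], [[0, 0, -0.03], [0, 0, 0], 1], [[0, 0, -0.03], [0, 0, 0], 1], [[0, 0, -0.04], [0, 0, 0], 1], [[0, 0, -0.04], [0, 0, 0], 1], [[0, 0, -0.05], [0, 0, 0], 1]])

```text
time: 23.13
tool_pos: [0.5163, 0.3478, 0.1421]
eef_rot: [-0.0, 0.826, 0.564, 0.0]
force: [-0.1, 0.3, 8.6]
finger_gap: 0.0407
```

Run:
```python
from h import *
fs=[]
for i in range(4): w=snap('wrist'); o=robot.observe(); fs.append(o['force'])
print(np.round(fs,2)[:,2],o['tool_pos'])
```

```text
[8.33 8.94 8.82 8.93] [0.51634896 0.34774375 0.14206605]
```

The force rises steadily and holds (about 11 N including the weight), and the tool moves less than commanded, so the foot is on the floor. Release and check.

servo_tool(series=[[[0, 0, 0], [0, 0, 0], 0.45], [[0, 0, 0], [0, 0, 0], 0.35], [[0, 0, 0], [0, 0, 0], 0.25], [[0, 0, 0], [0, 0, 0], 0.2], [[0, 0, 0], [0, 0, 0], 0.2], [[0, 0, 0], [0, 0, 0], 0.2], [[0, 0, 0], [0, 0, 0], 0.2], [[0, 0, 0], [0, 0, 0], 0.2]])

```text
time: 24.0
tool_pos: [0.5161, 0.3475, 0.1413]
eef_rot: [-0.0, 0.826, 0.564, -0.0]
force: [0.5, 0.1, 0.6]
finger_gap: 0.0705
```

Run:
```python
from h import *
fs=[]
for i in range(4): w=snap('wrist'); o=robot.observe(); fs.append(o['force'])
print(np.round(fs,2)[:,2],o['tool_pos'])
o=o['tool_pos']; c=cloud(w)[150:300,250:390].reshape(-1,3); d=c-o
c=c[(np.hypot(d[:,0],d[:,1])<.015)&(d[:,2]>-.02)&(d[:,2]<.05)]; print('top above tcp',np.percentile(c[:,2],[5,50,95])-o[2])
```

```text
[-0.47 -0.51  0.22 -0.25] [0.5161606  0.34751782 0.14137499]
top above tcp [0.01457691 0.01562115 0.01659772]
```

Run:
```python
from h import *
t=dict(np.load('top.npz')); p=cloud(t).reshape(-1,3)
for c in((.515,.348),(.56,.2445)):
    q=p[np.hypot(p[:,0]-c[0],p[:,1]-c[1])<.02]; print(len(q),np.histogram(q[:,2],bins=np.arange(.03,.11,.005)))
```

```text
140 (array([  0,   0,   0,   0,   5, 109,  23,   0,   0,   0,   0,   0,   3,
         0,   0]), array([0.03 , 0.035, 0.04 , 0.045, 0.05 , 0.055, 0.06 , 0.065, 0.07 ,
       0.075, 0.08 , 0.085, 0.09 , 0.095, 0.1  , 0.105]))
138 (array([  0,  16, 115,   5,   0,   0,   0,   0,   0,   0,   0,   0,   2,
         0,   0]), array([0.03 , 0.035, 0.04 , 0.045, 0.05 , 0.055, 0.06 , 0.065, 0.07 ,
       0.075, 0.08 , 0.085, 0.09 , 0.095, 0.1  , 0.105]))
```

In the first top-view depth the bucket floor lies at about 0.058 m, and the foot is at about 0.057. That confirms it is bottomed. Retreat.

servo_tool(series=[[[0, 0, 0.5], [0, 0, 0], 0.2], [[0, 0, 1.5], [0, 0, 0], 0.2], [[0, 0, 3], [0, 0, 0], 0.2], [[0, 0, 5], [0, 0, 0], 0.2], [[0, 0, 8], [0, 0, 0], 0.2], [[0, 0, 11], [0, 0, 0], 0.2], [[0, 0, 14], [0, 0, 0], 0.2], [[0, 0, 14], [0, 0, 0], 0.2]])

```text
time: 24.87
tool_pos: [0.5189, 0.3493, 0.2892]
eef_rot: [0.0, 0.826, 0.564, 0.006]
force: [0.5, 0.7, 0.1]
finger_gap: 0.0701
```

servo_tool(series=[[[-1, -2.5, 0], [0, 0, 0], 0.2], [[-2, -5, 0], [0, 0, 0], 0.2], [[-3, -8, 0], [0, 0, 0], 0.2], [[-4, -11, 0], [0, 0, 0], 0.2], [[-5, -14, 0], [0, 0, 0], 0.2], [[-6, -17, 0], [0, 0, 0], 0.2], [[-6, -18, 0], [0, 0, 0], 0.2], [[-6, -18, 0], [0, 0, 0], 0.2]])

```text
time: 25.53
tool_pos: [0.4559, 0.1659, 0.2821]
eef_rot: [0.0, 0.826, 0.563, 0.0]
force: [0.0, 0.5, 0.3]
finger_gap: 0.0702
```

Run:
```python
from h import *
for i in range(4): s=snap('top')
W=cloud(s); p=W.reshape(-1,3)
q=p[(abs(p[:,2]-.157)<.008)&(np.hypot(p[:,0]-.516,p[:,1]-.348)<.035)]
print(len(q),cv2.minEnclosingCircle(np.float32(q[:,:2])) if len(q) else 0,np.percentile(q[:,2],[5,50,95]))
q2=p[(p[:,2]>.1)&(p[:,2]<.15)&(np.hypot(p[:,0]-.572,p[:,1]+.346)<.05)]; print('ref pan',np.median(q2[:,2]))
im=np.hstack([s['image'][140:340,100:500]]); b=snap('scene')['image'][100:300,120:520]
cv2.imwrite('pics/f.png',cv2.resize(np.vstack([im,b])[...,::-1],(600,600)))
print(robot.observe()['tool_pos'],robot.observe()['force'],robot.observe()['time'])
```

```text
319 ((0.5157408714294434, 0.34817570447921753), 0.021407436579465866) [0.15239923 0.15755324 0.16033984]
ref pan 0.10968453125425814
[0.45667738 0.16861505 0.28146763] [ 0.50355548 -1.00761431 -0.17267728] 25.7833
```

View pics/f.png

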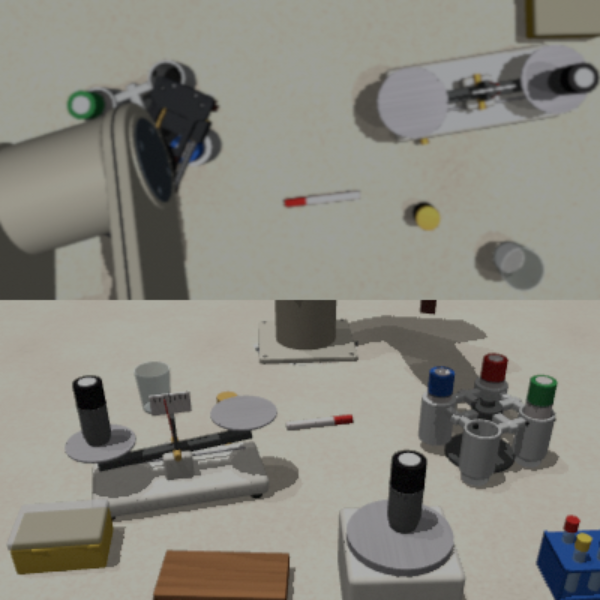

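The green-capped cartridge is upright in the bucket opposite blue, at (84,104) in the top half and (540,390) in the bottom half. The pan is empty and up, and the bystanders are in place. Handing in.

```bash
python3 -c "
from cell import robot
print(robot.sign_off())"
```

```text
the job is handed in; nothing more can be done
None
```

The green-capped cartridge weighed lighter than the reference, so I pressed it into the empty bucket opposite the blue-capped one. I handed the job in at about 26 s, and no verdict was reported.

- **Weighing:** I lowered it gently onto the empty pan and let go. The beam settled fully on the reference side (reference pan at 109.8 mm), which means lighter.
- **Loading:** I pressed it past the nubs until the held force rose to about 9 N at the wrist, then released it.
- **Last checks:**
  - It is within about 1 mm of the bucket's axis and looks upright.
  - The foot is at about 57.5 mm, matching the floor height of about 58 mm seen from above at the start.
  - The reference pan is still down at 109.7 mm, the bystanders look unmoved, and the arm is clear.

**What disagreed or stayed uncertain:**
- The cameras disagreed by about 2 mm on the bucket's position.
- Pushing through the nubs took only about 2–3 N, less than the stated 4–12 N.
- The cartridge rose about 0.8 mm when I let go. I took that as the rubber floor springing back; the force on the floor was not measured directly.

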